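# Dock the pantry box and hold its lid at the balance point

### The arm

A 6-joint arm with a two-finger parallel gripper is mounted at the origin on the work surface. World frame = base frame: x ahead of the robot, y to its left, z up, the work surface at z = 0. Lengths are in m, angles in rad, forces in N, time in s.
With the tool pointing down it reaches from about 0.35 to 0.775 m from the base axis. Payload 7.3 kg.
Tool frame: the origin (TCP) lies at the very end of the fingers, on their centre line; the grasp point (between the pads) lies 19 mm behind it; x points along the fingers, z is the direction in which the jaws open and shut, and the axes are right-handed (so a half turn about x gives the same grasp; the last joint's range is limited). The gripper opens to 92 mm and grips with 3 to 60 N. Pads are 19 mm wide; open, the fingers measure 130 mm over their backs; the gripper's body (75 mm by 190 mm) begins 47 mm behind the grasp point.
Start: joints at [-1.41, 0.342, 1.524, -0, 1.275, -0.146], TCP at [0.159, -0.5, 0.227] pointing down, gripper open.
Joint ranges: [-2.53, 2.53], [-0.77, 2.02], [0.04, 2.7], [-1, 4.14], [0.28, 2.66], [-3.11, 3.11]. Speed limits (rad/s): [2.57, 2.57, 3.14, 3.14, 3.14, 3.14].

### API

Orientations are given as a rotation vector (axis times angle).
In Python, from bench import bot gives the robot as it stands.
- The arm moves only by the tool arm_command, never from a script. Its argument "steps" is a list that holds one entry, the list of rows, each a list of 6 numbers: the shift along the tool's x, y, z in units of 40 mm (1.0 is 40 mm), then the turn, a rotation vector about the tool's x, y, z in units of 8 degrees (1.0 is 8 degrees). A call has 1 to 10 rows; each row is the pose to reach, as a shift and turn from the pose commanded when the call began, along the tool's axes at that moment; what a row does not reach only later rows make up. A row lasts 1/10 s, in which the tool goes at most 50 mm and 8.59 degrees, less where a joint would pass 70% of its speed; a pose out of reach is approached as far as the arm can. A call with a gripper value outside its range is refused whole. "claw" is the opening, from 0 (shut) to 1 (fully open), set as the call begins (left out, the last holds). The fingers move at their own pace and stop on an object; the grip force is fixed at half the most. Time passes only in rows, so rows that repeat a pose let the fingers close. It gives the time, the measured TCP pose, the force and the opening at its end, in the units of the state.
- bot.read_state(): the state, without advancing time (a new reading comes with each control period).
- bot.grab_frame(name): name is "side" or "top" or "wrist"; returns (picture, depth): 480x640x3 uint8, red, green, blue; 480x640 float32, m along the optical axis (not along the pixel's ray), 0 where there is no reading.
- bot.calibration(name): a dict with "fx", "fy", "cx", "cy" (pixels), "T" (4x4, takes a point from camera to world coordinates). Camera axes: x right, y down, z forward; pixel columns grow to the right and rows downward; lengths in m; the calibration is good to about 2 mm. A picture is of the moment at which its call begins: read the wrist's pose just before it. calibration takes no time and is no camera call; for the wrist camera it gives the pose at the moment of the call.
- bot.close_job(): hands the job in, once; it reports no verdict.
Trained networks look in the newest picture that a camera, given by its name, has taken for a name from the list of things; names that differ only in an ending like _2 or _b are one class to them, and where a whole thing is asked for, a point or a joint stands for the part that bears it (a point fixed in the world has none). Each returns a list of dicts, best first, with "conf" (0 to 1); they miss things now and then, are a little off and sometimes report something else, mostly with a low value. They report only what shows in the picture. A call takes as long as a camera call.
- bot.outline_of(camera, name): "region" (480x640 bool, what is visible of it) and "extent" ([left, top, right, bottom] in pixels, round what is visible of it).
The state is a dict: "t": time; "joint_pos": joint angles; "joint_velocities": joint speeds; "tau": joint torques, N m; "position": TCP position; "orientation": TCP orientation; "contact_force": force on the tool from outside, world axes, zero at the start; "torque": the same for the moment, N m; "finger_gap": finger opening in m.
Only numpy, scipy, OpenCV 4.12 (cv2) and the standard library are available. Lean on these libraries where they do the work, as an engineer would, in place of code of your own. Each camera call takes 0.05 s, during which the arm holds its last target.

### The job

With its lid still shut, slide the pantry box into the inside corner of the wooden stop on the table until it is snug against both rails. Then raise the lid by its bar handle to its balance point, standing straight up, where it would fall neither shut nor back, and finish with the gripper still holding the bar and the lid still there, with the box still snug in the corner. Do not let the lid go over the back, and leave the mug, the bottle and the jar where they stand.

Things in the scene. Friction and masses are not known exactly. Their poses are not given: they have to be found in the camera images.
- stop: low wooden L-shaped stop fixed to the table, rails 22 mm thick, 32 mm high. Origin: inside corner on the table top. Far rail: inner face is the plane x=0, y -260..22 mm. Side rail: inner face is the plane y=0, x -190..0 mm. The box belongs at negative x and y: snug and square, its centre is at x -75, y -120 mm in this frame with axes parallel
- bin_mid (a point): centre of the loose pantry box, 50 mm above the table. White with red band, 150 mm (its x) by 240 mm (its y), 100 mm high with its wooden lid shut; about 1.7 kg in all. It slides on low-friction feet (some 4 to 9 N) and need not be lifted; pressing the bar down tilts it. Axes: x from the handle side to the hinge side, y to the left, z up
- lid_bar (a point): middle of the lid's dark steel handle bar: round, 10 mm thick, 100 mm long, parallel to the hinge, on two arms 46 mm either side. It lies in the lid's plane, centre 45 mm beyond the lid's front edge: with the lid shut 97 mm above the table, free all round; with the lid upright, on top. It can turn between gripping pads. Axes turn with the lid: y along the bar, x from bar to hinge
- lid_hinge (a point): middle of the hinge line, which runs along the box's y, 72 mm from the box's centre towards its +x, 97 mm above the table. The bar's centre moves on a circle of 192 mm radius about it. Axes turn with the lid
- lid (a joint): angle of the lid (rad): 0 shut, 1.571 straight up, 2.3 fallen over the back (limit). Wooden plate 150 x 240 x 6 mm, 0.3 kg, almost frictionless hinge, no stay; its centre of mass lies in its own plane through the hinge, so it balances at 1.571: below that it falls shut, above it falls back
- mug_mid (a point): centre of a blue mug, 76 mm across and 90 mm high, bystander (45 mm above the table)
- bottle_mid (a point): centre of a clear bottle with a red cap, 64 mm across and 190 mm high, bystander (95 mm above the table)
- jar_mid (a point): centre of an amber jar with a yellow cap, 72 mm across and 100 mm high, bystander (50 mm above the table)

How it is judged:
On the way, in this order (a step that is already met when the one before it is completed fails the run):
1. the box is snug in the corner of the stop, lid still shut (x of bin_mid in the frame of stop between -0.081 and -0.071 m and y of bin_mid in the frame of stop between -0.126 and -0.116 m and angle between the x axis of bin_mid and the x axis of stop, either way round below 0.045 rad and value of joint lid below 0.15 rad), for 0.2 s.
2. the lid is held at its balance point by the bar (value of joint lid between 1.501 and 1.641 rad and contact force between the fingers and lid above 1 N), for 0.3 s.
At the end, for the whole second after the job is handed in: The fingers hold the bar (contact over 1 N), the lid is still and within 0.07 rad (4 degrees) of straight up, the box stands flat with its centre within 6 mm of its place against both rails and square to them within 0.045 rad, and mug, bottle and jar are within 20 mm of where they began (all of step 2 and velocity of joint lid between -0.1 and 0.1 rad/s and x of bin_mid in the frame of stop between -0.081 and -0.071 m and y of bin_mid in the frame of stop between -0.126 and -0.116 m and angle between the x axis of bin_mid and the x axis of stop, either way round below 0.045 rad and angle between bin_mid's own z axis and vertical below 0.03 rad and height (world z) of bin_mid below 0.054 m and distance of each of mug_mid, bottle_mid, jar_mid from where it was at the start of the episode below 0.02 m); the arm keeps its last pose, push and grip.
It fails at once if the lid goes over the back (past 1.85 rad) (value of joint lid above 1.85 rad).
It fails at once if the mug, bottle or jar is moved more than 20 mm (distance of any of mug_mid, bottle_mid, jar_mid from where it was at the start of the episode above 0.02 m).
It also fails if it takes over 72 s, if anything falls off the work surface, if the arm or the gripper's body presses on something with over 40 N, if the wrist force passes 120 N, or if a joint passes its speed limit or range.

## Working session

There is one attempt and no reset: what is moved stays moved. The work goes in short steps, Python scripts to look and compute and a tool call to move; the robot and the scene stay as the last step left them, time stands still between calls to the robot, and variables do not carry over. Pictures are saved under pics/ and viewed, and the job is handed in when it is done.

Besides the shell and the picture viewer there is one more tool, called after ">>>" as name(argument=value, ...) on one line, values as JSON. arm_command: Moves the arm, as the interface text tells. Its arguments: {"type":"object","properties":{"steps":{"type":"array"},"claw":{"type":"number"}},"required":["steps"]}

```bash
ls; mkdir -p pics; python3 - <<'E'
from bench import bot
import cv2,numpy as np
s=bot.read_state(); print(s)
for n in ["side","top","wrist"]:
    p,d=bot.grab_frame(n); cv2.imwrite(f"pics/a_{n}.png",p[:,:,::-1]); np.savez(f"a_{n}.npz",p=p,d=d)
    c=bot.calibration(n); print(n,c)
E
```

```text
pics
{'t': 0.0, 'joint_pos': array([-1.41002393e+00,  3.42757589e-01,  1.52504090e+00, -6.37676377e-06,
        1.27538753e+00, -1.45945430e-01]), 'joint_velocities': array([-0.00069497,  0.00057842,  0.00203273, -0.00016733, -0.00246496,
       -0.00034771]), 'tau': array([-1.05420484e-03, -4.31246889e+01, -2.44221032e+01,  7.18700350e-02,
        5.59714402e-02, -9.08554171e-05]), 'position': array([ 0.15849336, -0.50006882,  0.22601853]), 'orientation': array([ 0.98143557,  1.34000017, -0.97958678]), 'contact_force': array([-0.14989748, -0.47298899, -0.02631063]), 'torque': array([ 0.0376613, -0.0026038, -0.0471265]), 'finger_gap': 0.09184355000758326}
side {'fx': 439.53601249656117, 'fy': 439.53601249656117, 'cx': 323.38713599919214, 'cy': 244.23975947242295, 'T': array([[-0.9193309 , -0.26808279,  0.2880318 ,  0.2791683 ],
       [-0.39308531,  0.65870462, -0.64155449,  0.52254421],
       [-0.01773816, -0.70302193, -0.71094692,  0.71870585],
       [ 0.        ,  0.        ,  0.        ,  1.        ]])}
top {'fx': 597.7206123923481, 'fy': 597.7206123923481, 'cx': 326.0873309842289, 'cy': 235.2762455631551, 'T': array([[-0.00683262, -0.99050974,  0.13727259,  0.3191821 ],
       [-0.99993931,  0.00558125, -0.0094988 , -0.0444275 ],
       [ 0.0086425 , -0.13732916, -0.99048776,  1.53139739],
       [ 0.        ,  0.        ,  0.        ,  1.        ]])}
wrist {'fx': 362.94882046448254, 'fy': 362.94882046448254, 'cx': 317.6683514006247, 'cy': 240.43813989012796, 'T': array([[ 0.30314627, -0.92085567, -0.24520844,  0.22465002],
       [-0.95294351, -0.29320966, -0.07698549, -0.47949707],
       [-0.00100496,  0.25700766, -0.96640884,  0.38310151],
       [ 0.        ,  0.        ,  0.        ,  1.        ]])}
```

View pics/a_top.png

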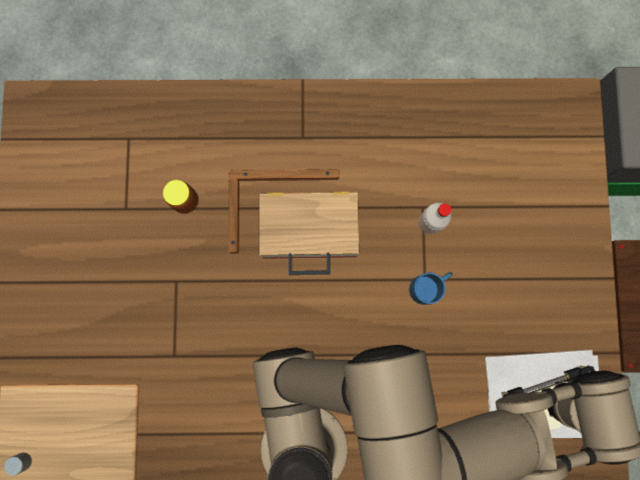

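View pics/a_side.png

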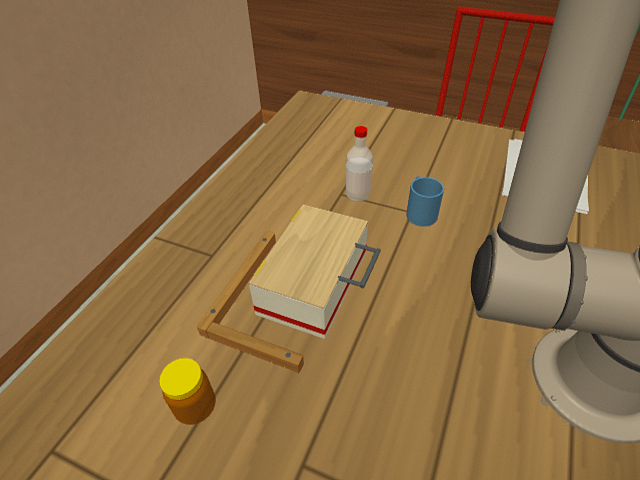

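The top picture shows the box's lid at about cols 260-358, rows 193-255, with the bar at row 272 (cols 290-329). The stop's inside corner is near (239,180), the mug at (428,288), the bottle at (436,217) and the jar at (178,195). Next I measure these.

```bash
cat > h.py <<'E'
import numpy as np,cv2
from bench import bot
def cloud(n,d):
    c=bot.calibration(n); v,u=np.mgrid[0:480,0:640]
    P=np.stack([(u-c['cx'])/c['fx']*d,(v-c['cy'])/c['fy']*d,d],-1)
    return P@c['T'][:3,:3].T+c['T'][:3,3]
def onplane(n,u,v,z):
    c=bot.calibration(n); r=c['T'][:3,:3]@np.array([(u-c['cx'])/c['fx'],(v-c['cy'])/c['fy'],1]); o=c['T'][:3,3]
    return o+r*(z-o[2])/r[2]
def rect(P):
    (c,s,a)=cv2.minAreaRect((P[:,:2]*1000).astype(np.float32)); return np.round(c,1),np.round(s,1),round(a,2)
E
python3 - <<'E'
from h import *
for n in ["top","side"]:
    p,d=bot.grab_frame(n); W=cloud(n,d)
    for nm in ["bin_mid","lid","lid_bar","stop","mug_mid","bottle_mid","jar_mid"]:
        for o in bot.outline_of(n,nm)[:2]:
            m=o['region']&(d>0); P=W[m]
            if len(P)<5: print(n,nm,o['conf'],o['extent'],len(P)); continue
            print(n,nm,round(o['conf'],2),np.round(o['extent']),m.sum(),"med",np.round(np.median(P,0),3),"zr",np.round(np.percentile(P[:,2],[2,98]),3))
    # lid top
    m=(np.abs(W[...,2]-0.1)<.006)&(W[...,0]>.35)&(W[...,0]<.85)&(abs(W[...,1])<.3)
    k,l,st,ce=cv2.connectedComponentsWithStats(m.astype(np.uint8))
    for i in range(1,k):
        if st[i,4]>300: Q=W[l==i]; print('lidtop',n,st[i],np.median(Q[:,2]),rect(Q))
    m=(np.abs(W[...,2]-0.032)<.006)&(W[...,0]>.35)&(W[...,0]<.95)&(abs(W[...,1])<.3)
    k,l,st,ce=cv2.connectedComponentsWithStats(m.astype(np.uint8))
    for i in range(1,k):
        if st[i,4]>200: Q=W[l==i]; print('railtop',n,st[i],np.median(Q[:,2]),rect(Q))
E
```

```text
top bin_mid 0.79 [259. 195. 361. 276.] 6595 med [ 0.539 -0.017  0.1  ] zr [0.04  0.106]
top bin_mid 0.68 [417. 203. 455. 237.] 819 med [ 0.553 -0.318  0.126] zr [0.002 0.194]
top lid 0.59 [259. 188. 358. 275.] 6434 med [ 0.543 -0.015  0.1  ] zr [0.089 0.106]
top lid_bar 0.59 [262. 190. 360. 274.] 6409 med [ 0.543 -0.017  0.1  ] zr [0.092 0.106]
top stop 0.85 [226. 166. 340. 255.] 1924 med [0.677 0.136 0.031] zr [-0.     0.038]
top mug_mid 0.68 [410. 274. 450. 302.] 972 med [ 0.393 -0.317  0.021] zr [-0.001  0.094]
top bottle_mid 0.98 [419. 201. 453. 236.] 789 med [ 0.553 -0.318  0.127] zr [0.013 0.194]
top jar_mid 0.88 [166. 179. 200. 215.] 833 med [0.618 0.298 0.097] zr [0.018 0.105]
lidtop top [ 260  192   99   83 5985] 0.10010694874506942 (array([523.6, -17.3]), array([201. , 238.7]), 0.46)
railtop top [ 229  170  111   83 1472] 0.03198893890246235 (array([591.7,  47.7]), array([281., 213.]), 89.84)
side bin_mid 0.91 [250. 203. 381. 337.] 10620 med [0.529 0.03  0.099] zr [0.005 0.102]
side lid 0.82 [249. 206. 382. 312.] 7481 med [0.537 0.003 0.099] zr [0.094 0.102]
side lid 0.32 [
[... 160 characters left out ...]
top 0.8 [199. 230. 305. 374.] 3721 med [0.672 0.171 0.03 ] zr [-0.001  0.033]
side mug_mid 0.84 [405. 180. 447. 227.] 1466 med [ 0.385 -0.281  0.059] zr [0.003 0.09 ]
side bottle_mid 0.84 [346. 124. 375. 200.] 1557 med [ 0.553 -0.307  0.095] zr [0.002 0.19 ]
lidtop side [ 249  205  132  105 7357] 0.09938636122895628 (array([521. , -14.2]), array([201.2, 242.6]), 0.42)
lidtop side [169 358  33  22 361] 0.09909389055065043 (array([622.4, 288.6]), array([22.4, 59.3]), 89.62)
railtop side [ 197  231  106  135 2344] 0.030997905953854044 (array([589.9,  49.6]), array([213. , 283.5]), 0.54)
railtop side [253 283  95  48 353] 0.031601286491143354 (array([515. ,  81.5]), array([191.7,  93.6]), 39.31)
```

```bash
python3 - <<'E'
import cv2
for n,(a,b,c,d),k in [("top",(150,300,150,380),3),("side",(190,390,180,400),3)]:
    p=cv2.imread(f"pics/a_{n}.png")[a:b,c:d]; cv2.imwrite(f"pics/z_{n}.png",cv2.resize(p,None,fx=k,fy=k,interpolation=cv2.INTER_CUBIC))
E
```

```text
(no output)
```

The box centre is at about (0.547, -0.016) with yaw about 0. The snug centre is at about (0.600, 0.048), so it has to move +53 mm in x and +64 mm in y. Plan:
1. Push it in +y on its right side face with closed fingers.
2. Grip the bar, press +x, then follow the arc.

```bash
cat >> h.py <<'E'
from scipy.spatial.transform import Rotation as R
def goto(target,Rt=None,pos=None,rv=None):
    s=bot.read_state(); R0=R.from_rotvec(s['orientation'] if rv is None else rv); p0=s['position'] if pos is None else np.array(pos)
    t=R0.inv().apply(np.array(target)-p0)/0.04
    w=np.zeros(3) if Rt is None else np.degrees((R0.inv()*Rt).as_rotvec())/8
    return np.round(t,3),np.round(w,3)
# down, tool x=-z world; tool z = +-x world
def down(sgn=1):
    X=np.array([0,0,-1.]);Z=np.array([sgn,0,0.]);return R.from_matrix(np.stack([X,np.cross(Z,X),Z],1))
E
python3 - <<'E'
from h import *
s=bot.read_state(); print(R.from_rotvec(s['orientation']).as_matrix().round(3), s['t'])
for sg in (1,-1): print(goto([.547,-.175,.227],down(sg)))
E
```

```text
[[-0.     0.953  0.302]
 [-0.     0.302 -0.953]
 [-1.    -0.     0.   ]] 0.95
(array([-7.0000e-03,  1.1715e+01, -4.8250e+00]), array([-9.053e+00,  1.000e-03,  1.000e-03]))
(array([-7.0000e-03,  1.1715e+01, -4.8250e+00]), array([ 1.3447e+01,  1.0000e-03, -1.0000e-03]))
```

View pics/z_top.png

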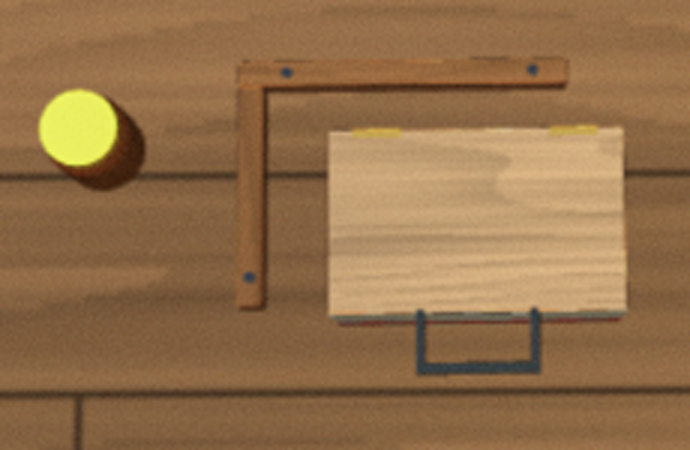

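The zoomed view confirms the box is about parallel to the stop, with gaps at its left (cols 267-328) and far (rows 88-130) sides. I move above the start of the side push with the fingers closing.

>>> arm_command(steps=[[[-1,0,0,0,0,0],[-1,1.2,-0.5,-0.9,0,0],[-1,2.4,-1,-1.8,0,0],[-1,3.6,-1.5,-2.7,0,0],[-1,4.8,-2,-3.6,0,0],[-1,6,-2.4,-4.5,0,0],[-1,7.2,-2.9,-5.4,0,0],[-1,8.4,-3.4,-6.3,0,0],[-1,9.4,-3.9,-7.2,0,0],[-1,10.4,-4.3,-8.1,0,0]]], claw=0)

```text
t: 1.95
position: [0.5042, -0.2093, 0.2669]
orientation: [0.1, 1.568, -0.101]
contact_force: [0.8, -1.4, 0.7]
finger_gap: 0.0166
```

```bash
python3 - <<'E'
from h import *
s=bot.read_state(); print(s['t'],s['position'],s['joint_pos'],s['finger_gap'])
print(goto([.547,-.175,.227],down(1)))
E
```

```text
1.95 [ 0.50419009 -0.2093238   0.26691745] [-5.33825256e-01  3.53039197e-01  1.39549570e+00 -1.68824262e-04
  1.39263899e+00 -4.06097892e-01] 0.016620652722686823
(array([0.998, 0.988, 0.952]), array([-0.915,  0.002,  0.002]))
```

>>> arm_command(steps=[[[0,1,0.95,-0.92,0,0],[0,1,0.95,-0.92,0,0],[1,1,0.95,-0.92,0,0],[2,1,0.95,-0.92,0,0],[3,1,0.95,-0.92,0,0],[4,1,0.95,-0.92,0,0],[5,1,0.95,-0.92,0,0],[5.3,1,0.95,-0.92,0,0],[5.3,1,0.95,-0.92,0,0]]])

```text
t: 2.85
position: [0.5449, -0.1764, 0.0534]
orientation: [0.005, 1.574, -0.003]
contact_force: [0.5, -0.6, 0.5]
finger_gap: 0.0004
```

```bash
python3 - <<'E'
from h import *
s=bot.read_state(); print(s['t'],s['position'],s['contact_force'],s['finger_gap'])
print(R.from_rotvec(s['orientation']).as_matrix().round(3))
print(goto([.547,-.082,.055],down(1)))
p,d=bot.grab_frame("side"); cv2.imwrite("pics/b_side.png",p[:,:,::-1])
E
```

```text
2.85 [ 0.54487044 -0.17643731  0.05343992] [ 0.50947141 -0.57117194  0.54392611] 0.0004106234613744844
[[-0.003  0.005  1.   ]
 [ 0.001  1.    -0.005]
 [-1.     0.001 -0.003]]
(array([-0.036,  2.361,  0.041]), array([-0.038, -0.024, -0.01 ]))
```

View pics/b_side.png

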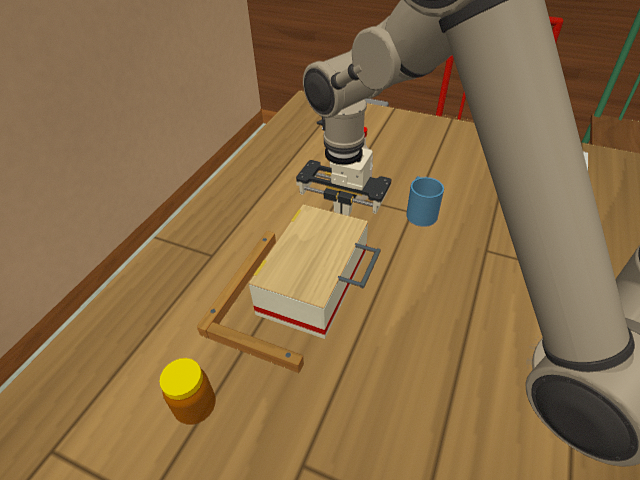

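The side view shows the closed fingers standing just off the box's right end (about (345,207)), clear of the mug and bottle. I push +y.

>>> arm_command(steps=[[[0,0.3,0.05,0,0,0],[0,0.5,0.05,0,0,0],[0,0.65,0.05,0,0,0],[0,0.8,0.05,0,0,0],[0,0.95,0.05,0,0,0],[0,1.1,0.05,0,0,0],[0,1.25,0.05,0,0,0],[0,1.4,0.05,0,0,0],[0,1.55,0.05,0,0,0],[0,1.7,0.05,0,0,0]]])

```text
t: 3.9
position: [0.5493, -0.1103, 0.0559]
orientation: [0.0, 1.568, -0.006]
contact_force: [-0.3, -9.4, 1.2]
finger_gap: 0.0005
```

>>> arm_command(steps=[[[0,0.15,0,0,0,0],[0,0.25,0,0,0,0],[0,0.35,0,0,0,0],[0,0.42,0,0,0,0],[0,0.48,0,0,0,0],[0,0.48,0,0,0,0]]])

```text
t: 4.5
position: [0.5494, -0.0907, 0.0559]
orientation: [0.001, 1.568, -0.006]
contact_force: [-0.3, -7.4, 2.3]
finger_gap: 0.0004
```

```bash
cat >> h.py <<'E'
def box(n="top",lo=.35):
    p,d=bot.grab_frame(n); W=cloud(n,d)
    m=(np.abs(W[...,2]-0.1)<.005)&(W[...,0]>lo)&(W[...,0]<.85)&(abs(W[...,1])<.22)
    k,l,st,ce=cv2.connectedComponentsWithStats(m.astype(np.uint8)); i=1+np.argmax(st[1:,4]); 
    print(n,'lid',rect(W[l==i]),np.round(np.percentile(W[l==i],[.5,99.5],axis=0),3).tolist())
    return p,d,W
E
python3 - <<'E'
from h import *
s=bot.read_state(); print(s['t'],s['position'],s['contact_force'])
p,d,W=box("top"); cv2.imwrite("pics/c_top.png",p[:,:,::-1]);
p,d,W=box("side"); cv2.imwrite("pics/c_side.png",p[:,:,::-1])
E
```

```text
4.5 [ 0.54937049 -0.09071382  0.05589461] [-0.33995473 -7.42015653  2.34546822]
top lid (array([526.3,  72.7]), array([173.7, 199.1]), 89.61) [[0.427, -0.01, 0.095], [0.625, 0.158, 0.105]]
side lid (array([522.9,  40.3]), array([243.9, 200.9]), 89.59) [[0.424, -0.077, 0.096], [0.621, 0.161, 0.102]]
```

View pics/c_side.png

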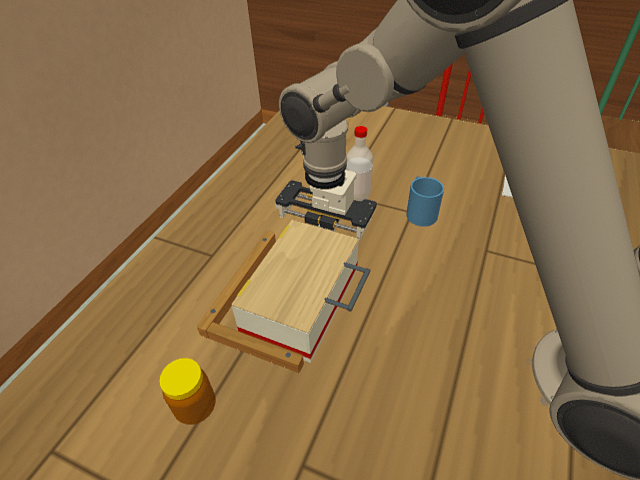

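The box end is now close to the side rail (about (250,345)), with about 7 mm left, and the yaw is still about 0. I continue slowly until the force rises.

>>> arm_command(steps=[[[0,0.05,0,0,0,0],[0,0.1,0,0,0,0],[0,0.15,0,0,0,0],[0,0.18,0,0,0,0]]])

```text
t: 5.0
position: [0.5496, -0.0844, 0.0559]
orientation: [-0.001, 1.567, -0.007]
contact_force: [-0.2, -15.2, 0.6]
finger_gap: 0.0003
```

>>> arm_command(steps=[[[0,0.03,0,0,0,0],[0,0.06,0,0,0,0]]])

```text
t: 5.2
position: [0.5509, -0.0841, 0.0562]
orientation: [-0.003, 1.564, -0.009]
contact_force: [2.9, -22.3, -1.0]
finger_gap: 0.0003
```

The force jumped to 22 N with no further travel, so the box is seated on the side rail. I back off, lift and check.

>>> arm_command(steps=[[[0,-0.3,0,0,0,0],[0,-0.8,0,0,0,0],[-1,-0.8,0,0,0,0],[-2,-0.8,0,0,0,0],[-3,-0.8,0,0,0,0],[-4,-0.8,0,0,0,0],[-4,-0.8,0,0,0,0]]], claw=0.36)

```text
t: 5.9
position: [0.5508, -0.1122, 0.221]
orientation: [0.0, 1.56, -0.006]
contact_force: [1.7, 0.1, 0.5]
finger_gap: 0.0332
```

```bash
python3 - <<'E'
from h import *
s=bot.read_state(); print(s['t'],s['position'],s['contact_force'],s['finger_gap'])
p,d,W=box("side"); cv2.imwrite("pics/d_side.png",p[:,:,::-1])
# bar only
m=(np.abs(W[...,2]-0.1)<.008)&(W[...,0]>.415)&(W[...,0]<.442)&(abs(W[...,1])<.22)
Q=W[m]; print('bar',len(Q),np.round(np.percentile(Q,[1,50,99],axis=0),4).tolist(), rect(Q))
print(goto([.43,.048,.215],down(1)))
E
```

```text
5.9 [ 0.55076389 -0.11216387  0.22102588] [1.65650327 0.13663422 0.54596324] 0.03320347951678534
side lid (array([523.6,  47.2]), array([200.8, 243.4]), 0.14) [[0.425, -0.07, 0.096], [0.622, 0.167, 0.102]]
bar 298 [[0.4235, -0.0015, 0.0945], [0.4281, 0.0538, 0.1001], [0.441, 0.0977, 0.1033]] (array([432.2,  47.6]), array([ 18.2, 102. ]), 0.25)
(array([ 0.047,  3.982, -3.003]), array([-0.03 ,  0.044,  0.014]))
```

View pics/d_side.png

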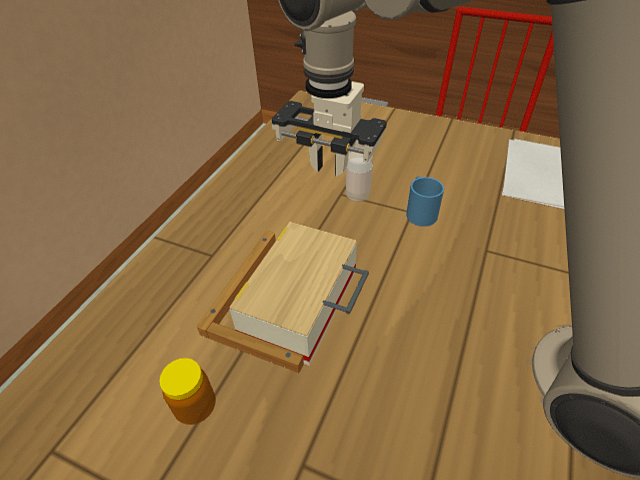

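The box is flush with the side rail (y≈0.047) and square. The bar is at x≈0.428, y≈0.048. I move over the bar and descend.

>>> arm_command(steps=[[[0,1,-0.75,0,0,0],[0,2,-1.5,0,0.02,0],[0,3,-2.3,0,0.03,0],[0,4,-3.05,0,0.04,0],[0,4,-3.05,0,0.04,0],[0,4,-3.05,0,0.04,0]]], claw=0.36)

```text
t: 6.55
position: [0.4261, 0.0497, 0.2142]
orientation: [0.001, 1.577, -0.002]
contact_force: [1.5, -0.0, 0.6]
finger_gap: 0.033
```

```bash
python3 - <<'E'
from h import *
s=bot.read_state(); print(s['t'],s['position'],s['orientation'],s['contact_force'],s['finger_gap'])
print(goto([.428,.048,.078],down(1)))
p,d=bot.grab_frame("wrist"); cv2.imwrite("pics/e_wrist.png",p[:,:,::-1])
W=cloud("wrist",d); m=(np.abs(W[...,2]-0.1)<.008)&(W[...,0]>.40)&(W[...,0]<.445)&(abs(W[...,1]-.048)<.04)
Q=W[m]; print(len(Q),np.round(np.percentile(Q,[2,50,98],axis=0),4).tolist())
E
```

```text
6.55 [0.42609951 0.04973654 0.21422624] [ 1.49078955e-03  1.57717648e+00 -1.69185180e-03] [ 1.51863396 -0.02306021  0.61401606] 0.03303704386772754
(array([ 3.405, -0.043,  0.069]), array([-0.014, -0.046,  0.001]))
1297 [[0.4261, 0.01, 0.0961], [0.4308, 0.0495, 0.1], [0.4356, 0.0868, 0.1019]]
```

View pics/e_wrist.png

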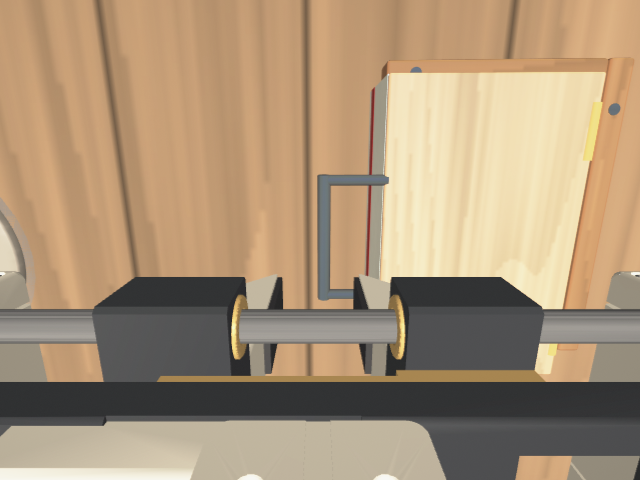

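The wrist view shows the bar (col 323) lined up with the gap between the fingers and x≈0.430. I descend and grip.

>>> arm_command(steps=[[[0.8,0,0.09,0,-0.04,0],[1.6,0,0.09,0,-0.04,0],[2.3,0,0.09,0,-0.04,0],[2.9,0,0.09,0,-0.04,0],[3.2,0,0.09,0,-0.04,0],[3.4,0,0.09,0,-0.04,0],[3.4,0,0.09,0,-0.04,0]]])

```text
t: 7.3
position: [0.4297, 0.048, 0.0775]
orientation: [0.005, 1.573, -0.005]
contact_force: [0.5, 0.5, 0.1]
finger_gap: 0.0331
```

>>> arm_command(steps=[[[0,0,0,0,0,0],[0,0,0,0,0,0],[0,0,0,0,0,0],[0,0,0,0,0,0],[0,0,0,0,0,0],[0,0,0,0,0,0]]], claw=0)

```text
t: 7.9
position: [0.4299, 0.0488, 0.0792]
orientation: [0.003, 1.57, -0.004]
contact_force: [-2.5, -0.4, 6.8]
finger_gap: 0.0088
```

```bash
python3 - <<'E'
from h import *
s=bot.read_state(); print(s['t'],s['position'],s['orientation'],s['contact_force'],s['finger_gap'])
p,d=bot.grab_frame("side"); cv2.imwrite("pics/f_side.png",p[:,:,::-1])
box("side",.45)
E
```

```text
7.9 [0.42987418 0.04877636 0.07915066] [ 0.00315299  1.57020818 -0.00362845] [-2.52371746 -0.37391878  6.76052905] 0.008750875759378244
side lid (array([537.1,  47.6]), array([241.9, 174.9]), 89.66) [[0.462, -0.068, 0.096], [0.623, 0.167, 0.102]]
```

View pics/f_side.png

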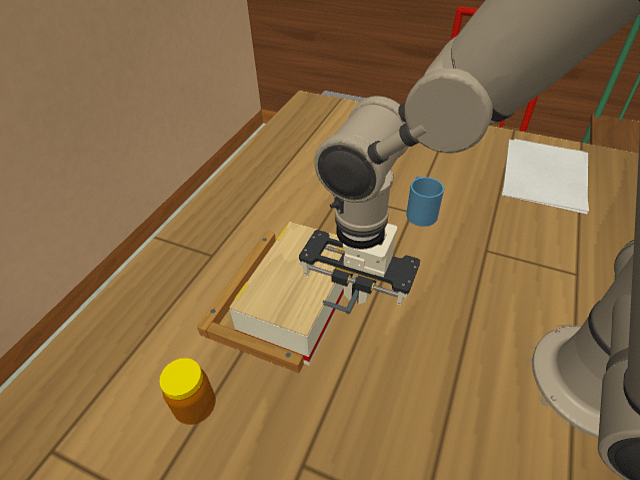

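The bar is gripped (gap 8.8 mm). I slide +x towards the far rail.

>>> arm_command(steps=[[[-0.02,0,0.08,0,0,0],[-0.02,0,0.2,0,0,0],[-0.02,0,0.34,0,0,0],[-0.02,0,0.48,0,0,0],[-0.02,0,0.62,0,0,0],[-0.02,0,0.76,0,0,0],[-0.02,0,0.9,0,0,0],[-0.02,0,1.02,0,0,0],[-0.02,0,1.1,0,0,0],[-0.02,0,1.15,0,0,0]]])

```text
t: 9.0
position: [0.4712, 0.0491, 0.079]
orientation: [0.003, 1.581, -0.003]
contact_force: [-16.6, 0.1, 13.3]
finger_gap: 0.0088
```

>>> arm_command(steps=[[[0,0,0.05,0,0,0],[0,0,0.08,0,0,0],[0,0,0.1,0,0,0]]])

```text
t: 9.3
position: [0.475, 0.0491, 0.0791]
orientation: [0.003, 1.581, -0.003]
contact_force: [-15.5, -0.2, 12.7]
finger_gap: 0.0088
```

```bash
python3 - <<'E'
from h import *
s=bot.read_state(); print(s['t'],s['position'],s['orientation'],s['contact_force'],s['finger_gap'])
box("side",.51)
E
```

```text
9.3 [0.47496132 0.0490795  0.07906169] [ 0.00347992  1.58115312 -0.00285134] [-15.50535496  -0.15708818  12.65535292] 0.008771460275758043
side lid (array([589.4,  48. ]), array([242.5, 159.2]), 89.4) [[0.518, -0.069, 0.096], [0.667, 0.168, 0.102]]
```

Still sliding, but with about 13 N of downward press. I ease up slightly and go on.

>>> arm_command(steps=[[[-0.03,0,0.03,0,0,0],[-0.04,0,0.06,0,0,0],[-0.04,0,0.09,0,0,0],[-0.04,0,0.1,0,0,0]]])

```text
t: 9.75
position: [0.4794, 0.0488, 0.0795]
orientation: [0.003, 1.581, -0.003]
contact_force: [-11.3, -0.7, -0.3]
finger_gap: 0.0091
```

>>> arm_command(steps=[[[0,0,0.03,0,0,0],[0,0,0.06,0,0,0]]])

```text
t: 9.95
position: [0.4795, 0.0486, 0.0792]
orientation: [0.003, 1.586, -0.003]
contact_force: [-19.3, -4.2, 6.9]
finger_gap: 0.0094
```

>>> arm_command(steps=[[[0,0,0.02,0,0,0],[0,0,0.04,0,0,0]]])

```text
t: 10.15
position: [0.4796, 0.0484, 0.0791]
orientation: [0.002, 1.589, -0.003]
contact_force: [-23.4, -4.9, 10.1]
finger_gap: 0.009
```

Travel stopped at x=0.4796 while the force rose to 23 N, so the box is on the far rail. I verify this.

```bash
python3 - <<'E'
from h import *
p,d,W=box("side",.51); cv2.imwrite("pics/g.png",cv2.resize(p[190:390,180:400,::-1],None,fx=3,fy=3))
p,d,W=box("top",.51); cv2.imwrite("pics/g2.png",cv2.resize(p[150:300,180:380,::-1],None,fx=3,fy=3))
s=bot.read_state(); print(s['t'],s['position'],s['orientation'],s['contact_force'])
E
```

```text
side lid (array([592.3,  47.2]), array([163.7, 242.2]), 0.3) [[0.521, -0.069, 0.096], [0.672, 0.167, 0.102]]
top lid (array([602.2,  45.8]), array([238.5, 152.3]), 89.75) [[0.528, -0.073, 0.095], [0.676, 0.164, 0.105]]
10.25 [0.47961091 0.04844041 0.07912594] [ 0.00221547  1.58916843 -0.00319079] [-21.66477135  -5.25346048   8.59319549]
```

View pics/g.png

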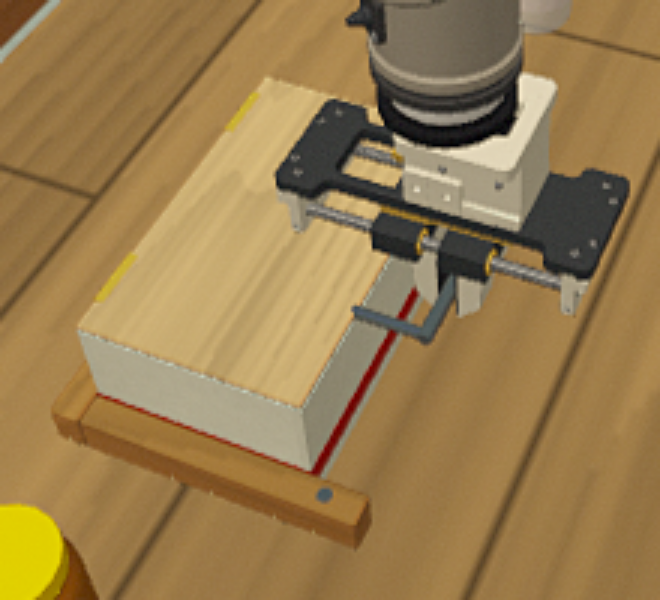

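View pics/g2.png

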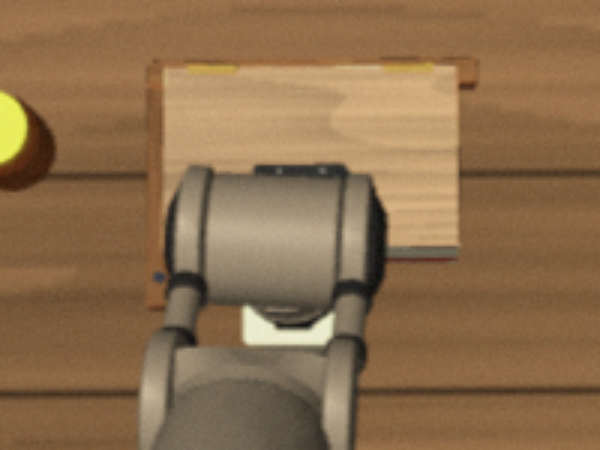

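Both views show the box tight against both rails, with the lid shut. Both its red base edge along the side rail and its hinge edge along the far rail show no gap. I start the arc with a slight bias towards the hinge, and the tool still pointing down.

>>> arm_command(steps=[[[-0.19,0,0,0,0,0],[-0.38,0,0,0,0,0],[-0.58,0,0.01,0,0,0],[-0.78,0,0.04,0,0,0],[-0.98,0,0.07,0,0,0],[-1.18,0,0.12,0,0,0]]])

```text
t: 10.85
position: [0.4868, 0.0479, 0.1266]
orientation: [0.002, 1.585, -0.004]
contact_force: [-14.9, -5.5, 0.2]
finger_gap: 0.0094
```

```bash
python3 - <<'E'
from h import *
s=bot.read_state(); print(s['t'],s['position'],s['orientation'],s['contact_force'],s['torque'],s['finger_gap'])
b=s['position']+R.from_rotvec(s['orientation']).apply([-.019,0,0]); v=b-np.array([.6716,0,.097]); print(np.hypot(v[0],v[2]),np.degrees(np.arctan2(v[2],-v[0])))
E
```

```text
10.85 [0.48676494 0.04785633 0.12656513] [ 0.00161935  1.58469003 -0.00411163] [-14.88667635  -5.5237655    0.16119057] [-0.94979798  2.45515629  0.06485601] 0.009411433223043098
0.1908529326536812 14.741229072399602
```

It is tracking the circle well (14.7°, radius 191 mm). I continue.

>>> arm_command(steps=[[[-0.2,0,0.05,0,0,0],[-0.39,0,0.11,0,0,0],[-0.58,0,0.18,0,0,0],[-0.77,0,0.25,0,0,0],[-1.14,0,0.43,0,0,0],[-1.32,0,0.53,0,0,0],[-1.49,0,0.64,0,0,0],[-1.82,0,0.88,0,0,0],[-2.12,0,1.16,0,0,0],[-2.12,0,1.16,0,0,0]]])

```text
t: 11.85
position: [0.5367, 0.0478, 0.2151]
orientation: [0.002, 1.576, -0.004]
contact_force: [-17.4, -3.5, 14.2]
finger_gap: 0.0088
```

```bash
cat >> h.py <<'E'
def arc():
    s=bot.read_state(); print(s['t'],s['position'],s['orientation'],s['contact_force'],s['torque'],s['finger_gap'])
    b=s['position']+R.from_rotvec(s['orientation']).apply([-.019,0,0]); v=b-np.array([.6716,0,.097]); print(np.hypot(v[0],v[2]),np.degrees(np.arctan2(v[2],-v[0])))
E
python3 - <<'E'
from h import *
arc(); p,d=bot.grab_frame("side"); cv2.imwrite("pics/i.png",p[:,:,::-1])
E
```

```text
11.85 [0.53670591 0.04781608 0.21506487] [ 0.00223254  1.57599346 -0.00446562] [-17.41692221  -3.54950506  14.15438531] [-0.60861809  2.88783455  0.05519231] 0.008772947224575616
0.19224062527700111 45.478265890699184
```

View pics/i.png

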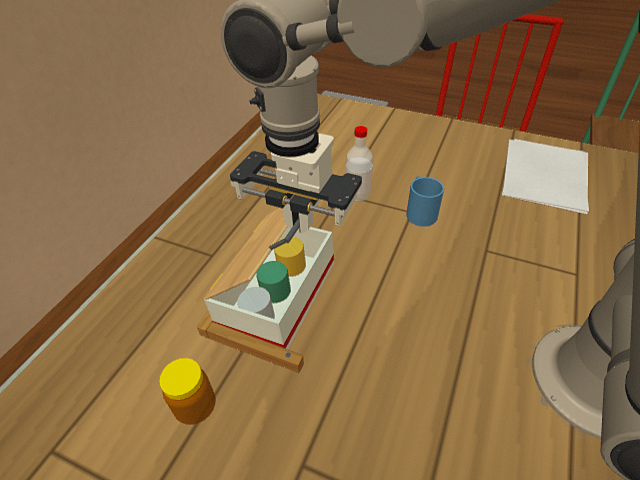

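The lid is at about 45° (bar at (285,240)) and the box is still in place. I continue to about 75°.

>>> arm_command(steps=[[[-0.15,0,0.14,0,0,0],[-0.3,0,0.28,0,0,0],[-0.43,0,0.44,0,0,0],[-0.56,0,0.6,0,0,0],[-0.79,0,0.95,0,0,0],[-0.98,0,1.31,0,0,0],[-1.14,0,1.7,0,0,0],[-1.21,0,1.9,0,0,0],[-1.26,0,2.09,0,0,0],[-1.26,0,2.09,0,0,0]]])

```text
t: 12.9
position: [0.6236, 0.0482, 0.2666]
orientation: [0.003, 1.566, -0.003]
contact_force: [-4.4, 0.9, 14.2]
finger_gap: 0.0088
```

```bash
python3 - <<'E'
from h import *
arc()
E
```

```text
12.9 [0.62362047 0.04824572 0.26660022] [ 0.00334195  1.5662061  -0.00321903] [-4.35296616  0.9117759  14.1952459 ] [0.03082191 0.73184248 0.0478229 ] 0.008820173690145339
0.1946288104388958 75.7019504428646
```

>>> arm_command(steps=[[[-0.06,0,0.2,0,0,0],[-0.11,0,0.4,0,0,0],[-0.14,0,0.6,0,0,0],[-0.16,0,0.8,0,0,0],[-0.17,0,0.95,0,0,0],[-0.18,0,1.1,0,0,0],[-0.18,0,1.2,0,0,0],[-0.18,0,1.2,0,0,0]]])

```text
t: 13.7
position: [0.6713, 0.0485, 0.2715]
orientation: [0.004, 1.569, -0.002]
contact_force: [-0.3, 2.4, 5.1]
finger_gap: 0.0088
```

```bash
python3 - <<'E'
from h import *
arc()
for n in ("side","top"):
    p,d=bot.grab_frame(n); cv2.imwrite(f"pics/j_{n}.png",cv2.resize(p[100:390,130:450,::-1],None,fx=2,fy=2)); W=cloud(n,d)
    if n=="side":
        # lid front face points: z .11-.24
        for z in (.12,.15,.18,.21,.235):
            for y in (-.05,.1,.15):
                m=(abs(W[...,2]-z)<.01)&(abs(W[...,1]-y)<.012)&(W[...,0]>.5)&(W[...,0]<.8); 
                if m.sum()>5: print(z,y,m.sum(),np.median(W[m][:,0]).round(4))
    for zz in (.094,.032):
        m=(abs(W[...,2]-zz)<.006)&(W[...,0]>.45)&(W[...,0]<.72)&(W[...,1]>-.12)&(W[...,1]<.21); print(n,zz,m.sum(),np.round(np.percentile(W[m],[1,99],axis=0),3).tolist())
arc()
E
```

```text
13.7 [0.67127489 0.04849303 0.27151858] [ 0.00374177  1.56882713 -0.00228238] [-0.30559522  2.44119093  5.09085853] [0.34398252 0.08957947 0.10025923] 0.008843462914789288
0.19351887055383402 89.89266948450259
0.12 -0.05 52 0.6673
0.12 0.1 65 0.6666
0.12 0.15 76 0.6658
0.15 -0.05 54 0.6672
0.15 0.1 73 0.6663
0.15 0.15 84 0.6661
0.18 -0.05 55 0.6673
0.18 0.1 79 0.6664
0.18 0.15 90 0.6661
0.21 -0.05 58 0.6675
0.21 0.1 85 0.6665
0.21 0.15 96 0.666
0.235 -0.05 18 0.6678
0.235 0.1 111 0.6669
0.235 0.15 130 0.6664
side 0.094 1337 [[0.522, -0.074, 0.088], [0.668, 0.167, 0.1]]
side 0.032 2266 [[0.486, -0.069, 0.026], [0.691, 0.19, 0.038]]
top 0.094 307 [[0.525, -0.075, 0.088], [0.671, 0.159, 0.1]]
top 0.032 148 [[0.525, -0.092, 0.026], [0.697, 0.035, 0.038]]
13.8 [0.67099627 0.04849019 0.27152177] [ 0.00370911  1.56901778 -0.00237383] [-0.41649214  2.54419916  3.77038711] [0.30085268 0.10975576 0.07475876] 0.008996728686972254
0.1935227793307889 89.81125440892897
```

View pics/j_side.png

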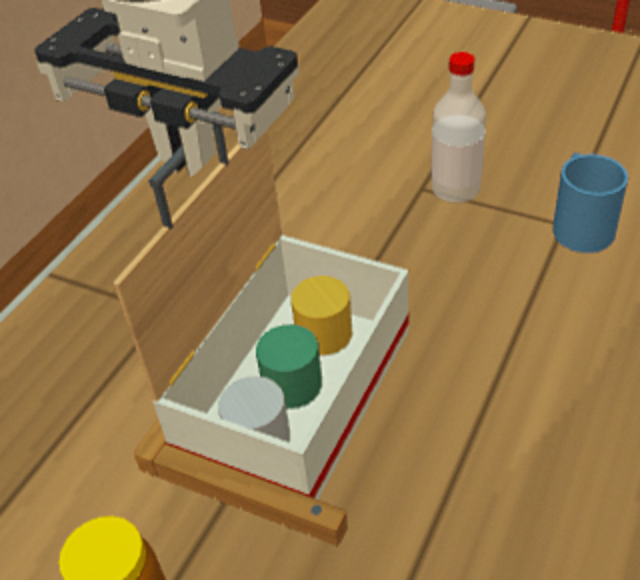

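View pics/j_top.png

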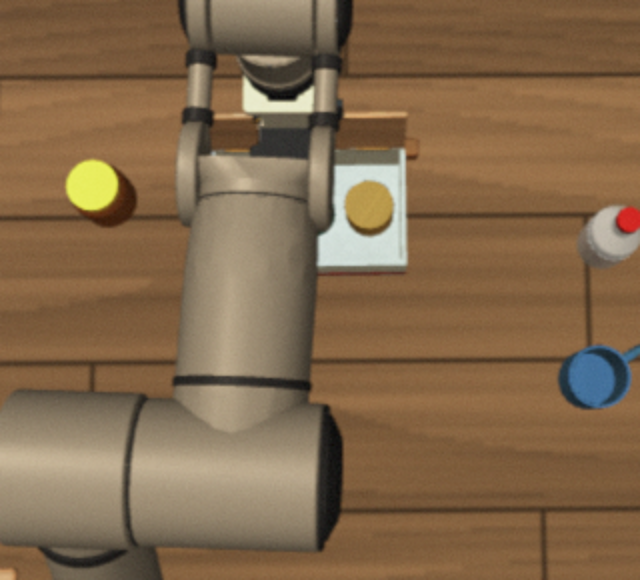

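The lid plate's x is the same at every height (0.666-0.667 m), so it stands upright. The box is snug against both rails and the grip is firm. I hold briefly, recheck and hand in.

>>> arm_command(steps=[[[0,0,0,0,0,0],[0,0,0,0,0,0],[0,0,0,0,0,0],[0,0,0,0,0,0],[0,0,0,0,0,0],[0,0,0,0,0,0]]])

```text
t: 14.4
position: [0.6708, 0.0485, 0.2715]
orientation: [0.004, 1.569, -0.002]
contact_force: [-0.9, 2.0, 5.5]
finger_gap: 0.009
```

```bash
python3 - <<'E'
from h import *
arc()
p,d=bot.grab_frame("side"); W=cloud("side",d)
for z in (.12,.21):
    m=(abs(W[...,2]-z)<.01)&(abs(W[...,1]-.1)<.012)&(W[...,0]>.5)&(W[...,0]<.8); print(z,np.median(W[m][:,0]).round(4))
for nm in ["mug_mid","bottle_mid","jar_mid"]:
    for o in bot.outline_of("side",nm)[:1]: print(nm,o['extent'],np.median(W[o['region']&(d>0)],0).round(3))
print(bot.close_job())
E
```

```text
14.4 [0.67084658 0.0484809  0.27150376] [ 0.00372356  1.56919253 -0.00233935] [-0.919322    2.00255893  5.48732737] [0.32079392 0.09044522 0.12081042] 0.008996181458042322
0.19350531934303453 89.76789552739953
0.12 0.6663
0.21 0.6663
mug_mid [404.9, 179.3, 444.8, 225.7] [ 0.385 -0.282  0.058]
bottle_mid [343.9, 125.2, 374.0, 203.0] [ 0.554 -0.307  0.093]
jar_mid [158.5, 354.9, 214.8, 424.4] [0.607 0.319 0.087]
the job is handed in; nothing more can be done
None
```

The box is in the corner against both rails, and the gripper is holding the lid straight up by its bar. I handed the job in at about 14.5 s; no verdict is reported.

**What I did:** I pushed the box in +y with closed fingers until it seated on the side rail. I then gripped the bar and slid the box in +x until it stopped on the far rail, with the lid shut. Finally I followed the bar's arc with the tool pointing down.

**Last checks:**
- **Lid:** the plate's x was the same at 0.12 m and 0.21 m height, so it is vertical. From the arm's pose, the bar angle was about 89.8°.
- **Grip:** the gap was 9.0 mm on the 10 mm bar.
- **Box:** with the lid up, the rim ran from y ≈ -0.074 to 0.167 m and its far edge was at x ≈ 0.668 m (side) to 0.671 m (top). That puts the centre within a few mm of its place.
- **Bystanders:** the mug and bottle were within about 1 mm of their first readings. The jar looked unmoved in the pictures, but the network missed it in the first side view, so I have no number to compare.

**One small disagreement:** the arm's pose gave a bar radius of about 193.5 mm against 192 mm. I put that down to a slight slip in the pads or calibration error. The tool was pressing down lightly (about 5 N), so it was not pulling the box up.

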